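# Show the red filling tag to the customer at the food stall

### The job

The customer waiting across the counter, at the orange serving tray, asks for the red filling: draw the red tag out of the wooden rack, taking it by its clear part so that the fingers stay off the frosted label end (the end with the corner notch). Hold it up well clear of the counter and everything on it, top edge still uppermost, its label side turned towards the customer's tray and tipped back about halfway, 45 degrees, so that the label looks up at the customer. Finish while you are still holding it there, steady, and leave the other tags and everything else on the counter as they were.

Things in the scene. Friction and masses are not known exactly. Their poses are not given: they have to be found in the camera images.
- tag_red_center (a point): centre of the red tag, the one to show: an acrylic plate 120 mm long, 70 high, 8 thick, 68 g, standing on its long edge in a rack slot. x runs along it to the frosted end, y out of its label side, z to its top edge. Clear from x = -60 to +10 mm (its middle: -25), frosted grey from +10 to +60. Grip it across the 8 mm from above.
- tag_red: the same tag; origin 35 mm lower, at its lower edge, same axes. A 12 x 12 mm notch is cut from the top corner of the frosted end; beside it the top 12 mm of that end are red through. One side of that end, the label side, has a white label with a red 30 mm disc; the other is plain. Facing the label, tag upright, the notch is at top left.
- tag_green_center (a point): centre of the green tag: like the red one, green for red, standing in another slot, either way round. Bystander.
- tag_yellow_center (a point): centre of the yellow tag: like the red one, yellow for red, standing in another slot, either way round. Bystander.
- rack: fixed wooden tag rack, 100 mm (x) by 178 mm (y), 30 mm high, turned any way; origin under its centre, z up. Three slots along its x, at y = -56, 0 and +56 mm, 10 mm wide, their floors 15 mm above the counter, hold the tags in any order: tops 85 mm above the counter, 48 mm free between neighbours.
- customer (a point): where the customer waits (nobody is drawn): a point in the air 200 mm above the middle of the near long edge of the fixed orange serving tray (150 x 220 mm, 18 mm high, with a white plate) that lies at the counter's far edge and is shifted left or right from start to start. x points away from the robot, y left, z up.
- bowl: loose blue bowl, 90 mm across, 45 mm high, near the rack; origin under its centre. Bystander.
- jar: loose glass jar with a red cap, 56 mm across, 75 mm high, near the rack; origin under its centre. Bystander.
- cup: loose yellow cup, 72 mm across, 80 mm high; origin under its centre. Bystander.
- spoon: loose wooden spoon 240 mm long lying on the counter, along its x. Bystander.
- twine: spool of wound twine, 82 mm across, 90 mm high, on an upright post 164 mm high; origin under its centre. Bystander.
Mind the look-alikes: they are no part of the job. There is more than one size of the rack; the job needs the middle-sized.

How it is judged:
By the outcome, as a careful person would: the job done as asked, in the order asked, and still so for the second after the job is handed in, while the arm keeps its last pose, push and grip.
It also fails if it takes over 34 s, if anything falls off the work surface, if the arm or the gripper's body presses on something with over 40 N, if the wrist force passes 120 N, or if a joint passes its speed limit or range.

### The arm

A 6-joint arm with a two-finger parallel gripper is mounted at the origin on the work surface. World frame = base frame: x ahead of the robot, y to its left, z up, the work surface at z = 0. Lengths are in mm, angles in degrees, forces in N, time in s.
With the tool pointing down it reaches from about 300 to 850 mm from the base axis. Payload 4.2 kg.
Tool frame: the origin (TCP) lies at the centre of the arm's flange, where the gripper is bolted on; the fingertips stand 191 mm ahead of it and the grasp point (between the pads) lies 172 mm ahead of it; z points along the fingers, x is the direction in which the jaws open and shut, and the axes are right-handed (so a half turn about z gives the same grasp; the last joint's range is limited). The gripper opens to 91 mm and grips with 3 to 60 N. Pads are 32 mm wide; open, the fingers measure 118 mm over their backs; the gripper's body (76 mm by 178 mm) begins 60 mm behind the grasp point.
Start: joints at [68.297, 18.312, 89.639, -0, 72.044, -1.146], TCP at [201.908, 538.383, 404.776] pointing down, gripper open.
Joint ranges: [-177.97, 177.97], [-48.28, 115.42], [12.27, 149.76], [-77.06, 257.06], [2.81, 150.46], [-146.56, 146.56]. Speed limits (degrees/s): [147.25, 147.25, 180, 180, 180, 180].

### API

Orientations are given as [roll, pitch, yaw] about the fixed x, y, z axes, in that order (R = Rz(yaw) Ry(pitch) Rx(roll)).
In Python, from workcell import telemetry, imaging, env gives the robot as it stands. The module is installed in compiled form; this text tells all that it offers.
- The arm moves only by the tool jog_arm, never from a script. Its argument "series" is a list of rows, each a list of 3 entries, a list of its own where there are three numbers: the shift along the world's x, y, z in mm, then the turn, a rotation vector about the world's x, y, z in rad, then the opening, from 0 (shut) to 1 (fully open). In form: [[[x, y, z], [ax, ay, az], jaw], ...]. A call has exactly 5 rows; each row is the pose to reach, as a shift and turn from the pose measured when the call began; what a row does not reach only later rows make up. A row lasts 1/12 s, in which the tool goes at most 41.7 mm and 7.16 degrees, less where a joint would pass 70% of its speed; a pose out of reach is approached as far as the arm can. A call with a gripper value outside its range is refused whole. The fingers move at their own pace and stop on an object; "squeeze" is the grip in N (left out, the last holds). Time passes only in rows, so rows that repeat a pose let the fingers close, or fill a call up. It gives the time, the measured TCP pose, the force and the opening at its end, in the units of the state.
- telemetry.state(): the state, without advancing time (a new reading comes with each control period).
- imaging.grab_frame(name): name is "scene" or "top" or "wrist"; returns a dict with "pixels" (400x640x3 uint8, red, green, blue), "fov_y" (degrees; the focal length in pixels is half the picture's height over the tangent of half this angle, whatever the lens; pixels are square), "cx", "cy" (the principal point, pixels), "R" (3x3) and "t" (3): a world point X has camera coordinates R X + t; the wrist camera has in their place "T_tool_cam" (4x4, takes a point from camera to tool coordinates, whose origin is the TCP and whose axes are the tool frame's). Camera axes: x right, y down, z forward; pixel columns grow to the right and rows downward; lengths in mm; the calibration is good to about 2 mm. A picture is of the moment at which its call begins: read the wrist's pose just before it. There is no depth.
- env.job_done(): hands the job in, once; it reports no verdict.
The state is a dict: "time_s": time; "qpos": joint angles; "qvel": joint speeds; "effort": joint torques, N m; "ee_pos": TCP position; "ee_rot": TCP orientation; "force": force on the tool from outside, world axes, zero at the start; "torque": the same for the moment, N m; "gripper_width": finger opening in mm.
Only numpy, scipy, OpenCV 4.12 (cv2) and the standard library are available. Lean on these libraries where they do the work, as an engineer would, in place of code of your own. Each camera call takes 0.05 s, during which the arm holds its last target.

## Working session

There is one attempt and no reset: what is moved stays moved. The work goes in short steps, Python scripts to look and compute and a tool call to move; the robot and the scene stay as the last step left them, time stands still between calls to the robot, and variables do not carry over. Pictures are saved under pics/ and viewed, and the job is handed in when it is done.

Besides the shell and the picture viewer there is one more tool, called after ">>>" in YAML: its name, and indented under it one key for each argument. jog_arm: Moves the arm, as the interface text tells. Its arguments: {"type":"object","properties":{"series":{"type":"array"},"squeeze":{"type":"number"}},"required":["series"]}

```bash
mkdir -p pics
cat > h.py <<'E'
import numpy as np, cv2
from workcell import telemetry, imaging, env
def save(n,img): cv2.imwrite('pics/'+n+'.png',cv2.cvtColor(img,cv2.COLOR_RGB2BGR))
def grab(name,fn):
    f=imaging.grab_frame(name); save(fn,f['pixels']); np.save('pics/'+fn+'.npy',f,allow_pickle=True); return f
def load(fn): return np.load('pics/'+fn+'.npy',allow_pickle=True).item()
def foc(f): return f['pixels'].shape[0]/2/np.tan(np.radians(f['fov_y'])/2)
def ray(f,u,v):
    F=foc(f); R=np.array(f['R']);t=np.array(f['t'])
    d=R.T@np.array([(u-f['cx'])/F,(v-f['cy'])/F,1]); return -R.T@t,d
def onz(f,u,v,z):
    o,d=ray(f,u,v); return o+d*(z-o[2])/d[2]
def proj(f,X):
    c=np.array(f['R'])@np.array(X,float)+np.array(f['t']); F=foc(f); return np.array([f['cx']+F*c[0]/c[2],f['cy']+F*c[1]/c[2]])
E
python3 - <<'E'
from h import *
s=telemetry.state(); print({k:np.round(v,2) for k,v in s.items()})
for n in ('scene','top','wrist'):
    f=grab(n,n+'0'); print(n,f['fov_y'],f['cx'],f['cy'],[k for k in f])
    if n!='wrist': print(-np.array(f['R']).T@np.array(f['t']),np.array(f['R'])[2])
    else: print(np.round(f['T_tool_cam'],3))
E
```

```text
{'time_s': np.float64(0.0), 'qpos': array([68.29, 18.35, 89.71, -0.  , 72.04, -1.14]), 'qvel': array([0.06, 0.03, 0.01, 0.03, 0.05, 0.01]), 'effort': array([  0.  , -41.25, -23.2 ,   0.07,   0.05,  -0.  ]), 'ee_pos': array([201.87, 538.23, 403.92]), 'ee_rot': array([-1.800e+02,  1.000e-01,  6.944e+01]), 'force': array([ 0.65, -0.66, -0.02]), 'torque': array([0.03, 0.05, 0.04]), 'gripper_width': np.float64(91.07)}
scene 51.29133499104599 313.65891477661205 196.97664647041793 ['pixels', 'fov_y', 'cx', 'cy', 'R', 't']
[1207.75567379 -684.60853694 1082.74672402] [-0.47543191  0.52428718 -0.70646122]
top 46.61149911155569 319.6444892845739 200.83403778514432 ['pixels', 'fov_y', 'cx', 'cy', 'R', 't']
[ 345.11091644   34.06252271 1519.97716752] [ 0.16224624 -0.01595038 -0.98662138]
wrist 64.28576831085765 315.9029401488167 204.02888474228317 ['pixels', 'fov_y', 'cx', 'cy', 'T_tool_cam']
[[ 1.0000e+00  1.0000e-03  0.0000e+00  1.2200e-01]
 [-1.0000e-03  9.6600e-01  2.6000e-01 -7.1937e+01]
 [-0.0000e+00 -2.6000e-01  9.6600e-01  2.0096e+01]
 [ 0.0000e+00  0.0000e+00  0.0000e+00  1.0000e+00]]
```

View pics/scene0.png

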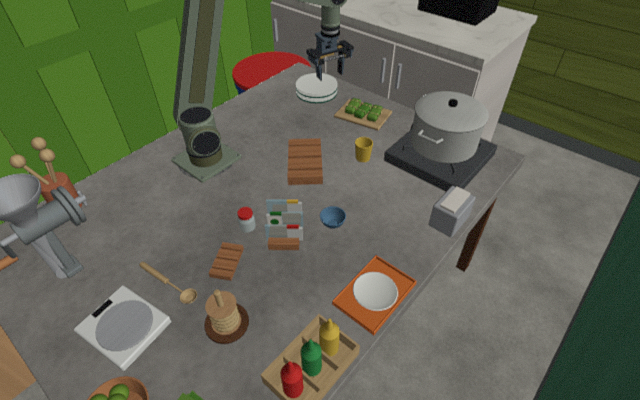

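View pics/top0.png

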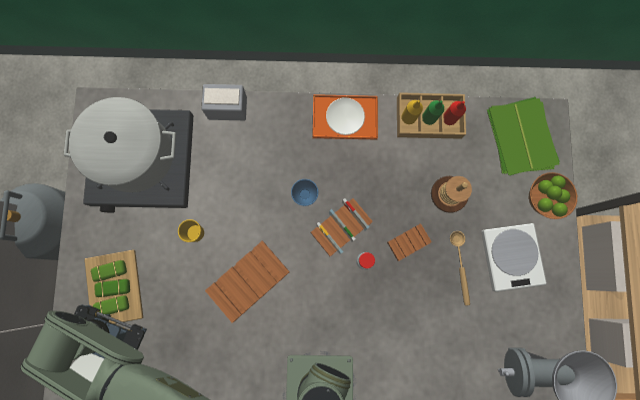

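View pics/wrist0.png

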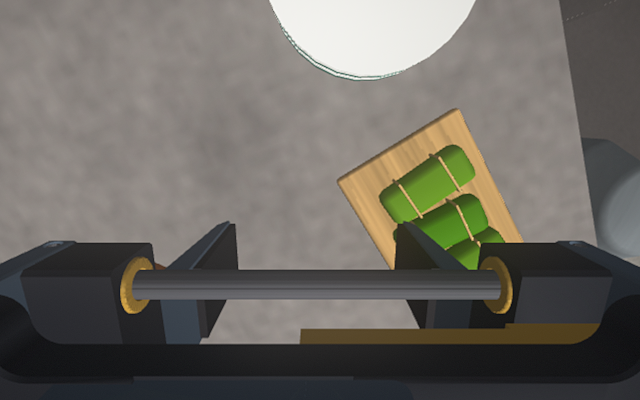

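The scene shows the rack with the tags at about (284,222), and the top view shows it at (340,227). Two other racks, one larger and one smaller, are empty. I'll zoom in on it.

Run:
```python
from h import *
f=load('top0');p=f['pixels'][180:280,285:405]; save('topc',cv2.resize(p,None,fx=6,fy=6,interpolation=cv2.INTER_CUBIC)[:600])
f=load('scene0');p=f['pixels'][185:260,225:355]; save('scenec',cv2.resize(p,None,fx=6,fy=6,interpolation=cv2.INTER_CUBIC))
```

```text
(no output)
```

View pics/topc.png

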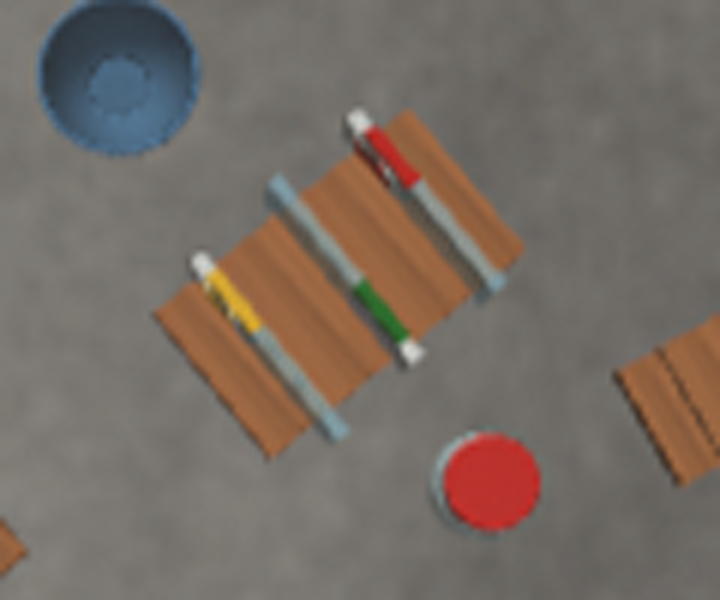

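View pics/scenec.png

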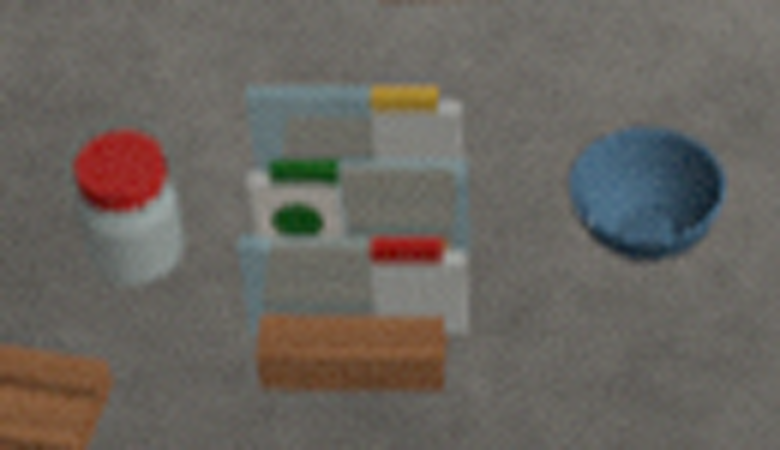

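Run:
```python
from h import *
f=load('top0'); img=f['pixels']; hsv=cv2.cvtColor(img,cv2.COLOR_RGB2HSV)
H,S,V=[hsv[...,i].astype(int) for i in range(3)]
red=((H<6)|(H>174))&(S>150)&(V>90)
n,l,st,c=cv2.connectedComponentsWithStats(red.astype(np.uint8))
for i in range(1,n):
    if st[i,4]>15: print('red',st[i],c[i],onz(f,*c[i],85))
# red bar PCA
m=np.zeros_like(red); m[190:220,335:365]=red[190:220,335:365]
ys,xs=np.nonzero(m); r=cv2.minAreaRect(np.stack([xs,ys],1).astype(np.float32)); b=cv2.boxPoints(r); print(r); print([onz(f,*q,85).round(1) for q in b])
# ends by hand
for u,v,z in [(285+357/6,180+112/6,73),(285+497/6,180+287/6,85),(285+360/6,180+127/6,85)]: print((u,v),onz(f,u-.5,v-.5,z))
# rack: corners z=30 by hand from crop
for u,v in [(408,108),(527,247),(270,460),(152,313)]: print('rack',onz(f,285+u/6-.5,180+v/6-.5,30).round(1))
o=(H>5)&(H<15)&(S>200)&(V>150); o[:80]=0;o[150:]=0
ys,xs=np.nonzero(o); r=cv2.minAreaRect(np.stack([xs,ys],1).astype(np.float32)); b=cv2.boxPoints(r); print('tray',r,[onz(f,*q,18).round(1) for q in b])
g=load('scene0')
h2=cv2.cvtColor(g['pixels'],cv2.COLOR_RGB2HSV); Hh,Ss,Vv=[h2[...,i].astype(int) for i in range(3)]
rd=((Hh<6)|(Hh>174))&(Ss>150)&(Vv>90)
n,l,st,c=cv2.connectedComponentsWithStats(rd.astype(np.uint8))
for i in range(1,n):
    if st[i,4]>15: print('red scene',st[i],c[i],onz(g,*c[i],85))
for u,v in [(237,238),(443,238)]: print(onz(g,225+u/6-.5,185+v/6-.5,85))
```

```text
red [444 101  22  16 188] [456.17021277 108.46808511] [ 895.13732264 -428.53148968   85.        ]
red [346 201   9  10  30] [349.93333333 205.7       ] [567.60692855 -84.24808493  85.        ]
red [359 253  16  15 191] [366.61256545 260.05759162] [ 399.58385963 -136.76241324   85.        ]
((349.8780822753906, 205.5975799560547), (10.77599048614502, 2.4987802505493164), 51.34019470214844)
[array([578.5, -70.4,  85. ]), array([583.6, -76.5,  85. ]), array([557.4, -97.7,  85. ]), array([552.3, -91.7,  85. ])]
(344.5, 198.66666666666666) [593.2063576  -66.26712709  73.        ]
(367.8333333333333, 227.83333333333334) [ 500.65177381 -138.89729421   85.        ]
(345.0, 201.16666666666666) [583.2284179  -67.07636047  85.        ]
rack [603.4 -97.   30. ]
rack [ 528.6 -161.7   30. ]
rack [411.8 -24.6  30. ]
rack [489.   39.8  30. ]
tray ((329.03802490234375, 108.87158966064453), (5.416511058807373, 26.400758743286133), 24.62356185913086) [array([869.6,   9.8,  18. ]), array([955.8, -26.2,  18. ]), array([948.1, -43.1,  18. ]), array([862. ,  -6.9,  18. ])]
red scene [ 233   52   77   37 1517] [263.43309163  66.94660514] [-254.58605831  579.34242615   85.        ]
red scene [238 207  15  13 147] [244.78231293 212.93197279] [ 413.17399598 -146.00910863   85.        ]
red scene [287 225  12   3  35] [292.34285714 225.97142857] [570.69149859 -85.80113132  85.        ]
red scene [281 362  22  36 545] [293.31926606 380.01834862] [ 902.5813018 -433.7799247   85.       ]
[ 496.61189369 -139.06075727   85.        ]
[579.98830114 -67.85966505  85.        ]
```

Candidates for the red tag:
- **Red-topped tag:** top view (350,206), scene view (292,226). It has the red bar and the notch at the outer end.
- **Jar with a red cap:** (367,260).
- **Red sauce bottle:** (456,108).
- **Red stool:** scene view (263,67).

The tag is the first one. The rack holding it measures 99 x 178 mm, which makes it the middle-sized one. The close crop shows the bar, the notch at the upper-left end, and the label side facing green.

I estimate the centre at (546,-103) with the x axis at 40°, so the grasp point is (527,-119) and the jaw x (the label direction) is at 130°. I'll hover above it first.

>>> jog_arm:
  series:
    - [[325, -657, 0], [0, 0, 1.05], 0.45]
    - [[325, -657, 0], [0, 0, 1.05], 0.45]
    - [[325, -657, 0], [0, 0, 1.05], 0.45]
    - [[325, -657, 0], [0, 0, 1.05], 0.45]
    - [[325, -657, 0], [0, 0, 1.05], 0.45]
  squeeze: 40

```text
time_s: 0.57
ee_pos: [290.2, 359.5, 404.4]
ee_rot: [-180.0, 0.1, 103.8]
force: [-0.2, 0.7, 0.6]
gripper_width: 60.8
```

>>> jog_arm:
  series:
    - [[237, -478, 0], [0, 0, 0.4538], 0.45]
    - [[237, -478, 0], [0, 0, 0.4538], 0.45]
    - [[237, -478, 0], [0, 0, 0.4538], 0.45]
    - [[237, -478, 0], [0, 0, 0.4538], 0.45]
    - [[237, -478, 0], [0, 0, 0.4538], 0.45]

```text
time_s: 0.98
ee_pos: [372.0, 196.4, 404.6]
ee_rot: [180.0, 0.0, 130.1]
force: [1.4, -0.3, -0.0]
gripper_width: 41.1
```

>>> jog_arm:
  series:
    - [[145, -293, 0], [0, 0, 0.0], 0.45]
    - [[145, -293, 0], [0, 0, 0.0], 0.45]
    - [[145, -293, 0], [0, 0, 0.0], 0.45]
    - [[145, -293, 0], [0, 0, 0.0], 0.45]
    - [[145, -293, 0], [0, 0, 0.0], 0.45]

```text
time_s: 1.4
ee_pos: [464.3, 8.6, 404.6]
ee_rot: [180.0, 0.0, 130.0]
force: [0.6, 1.1, -0.2]
gripper_width: 41.0
```

>>> jog_arm:
  series:
    - [[63, -128, -10], [0, 0, 0.0], 0.45]
    - [[63, -128, -10], [0, 0, 0.0], 0.45]
    - [[63, -128, -10], [0, 0, 0.0], 0.45]
    - [[63, -128, -10], [0, 0, 0.0], 0.45]
    - [[63, -128, -10], [0, 0, 0.0], 0.45]

```text
time_s: 1.82
ee_pos: [528.8, -123.0, 393.5]
ee_rot: [-180.0, 0.1, 129.8]
force: [0.4, -0.3, -0.5]
gripper_width: 41.3
```

Run:
```python
from h import *
from scipy.spatial.transform import Rotation as Ro
s=telemetry.state(); print(s['ee_pos'],s['ee_rot'],s['qpos'])
f=imaging.grab_frame('wrist'); T=np.array(f['T_tool_cam'])
W=np.eye(4); W[:3,:3]=Ro.from_euler('xyz',s['ee_rot'],degrees=True).as_matrix(); W[:3,3]=s['ee_pos']
C=np.linalg.inv(W@T); f['R']=C[:3,:3]; f['t']=C[:3,3]; f['T']=T
save('w1',f['pixels']); np.save('pics/w1.npy',f,allow_pickle=True)
```

```text
[ 528.75238821 -123.00515787  393.47795142] [-1.79970577e+02  8.53241450e-02  1.29796552e+02] [-1.42900588e+01  1.58452456e+01  9.49000392e+01 -7.90269056e-02
  6.92028873e+01 -1.44058563e+02]
```

View pics/w1.png

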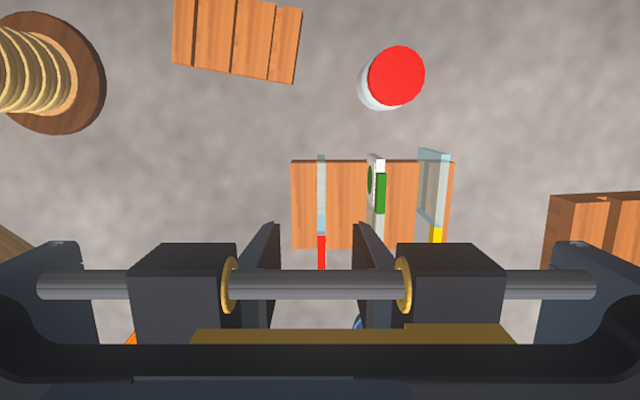

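The wrist view shows the red tag at column 321, between the fingers. Its clear end is at row 155 and its red bar starts at row 236. The green tag is at about column 378. I'll measure these precisely.

Run:
```python
from h import *
f=load('w1'); save('w1c',cv2.resize(f['pixels'][145:275,285:390],None,fx=4.5,fy=4.5,interpolation=cv2.INTER_CUBIC))
img=f['pixels'].astype(int)
red=(img[...,0]>150)&(img[...,1]<70); red[:150]=0;red[:,:300]=0;red[:,345:]=0
for r in range(234,268,6):
    x=np.nonzero(red[r])[0]; print(r,x.min() if len(x) else None,x.max() if len(x) else None)
for r in range(152,234,10): print(r,[tuple(v) for v in img[r,312:330:1]] if r in(162,) else '', np.nonzero((img[r,305:340,0]-img[r,305:340,2])<25)[0]+305)
ys,xs=np.nonzero(red); print(ys.min())
a=onz(f,321,155,85); b=onz(f,321,ys.min(),85); print(a,b,np.linalg.norm(a-b))
t=load('top0')
for u,v in [(312,138),(378,139),(345,138.5)]: print('tray',onz(t,u,v,0).round(1))
```

```text
234 None None
240 318 324
246 318 324
252 318 324
258 318 324
264 318 324
152  [305 306 307 308 309 310 311 312 313 314 315 316 317 318 319 320 321 322
 323 324 325 326 327 328 329 330 331 332 333 334 335 336 337 338 339]
162 [(np.int64(144), np.int64(98), np.int64(68)), (np.int64(145), np.int64(97), np.int64(68)), (np.int64(145), np.int64(96), np.int64(66)), (np.int64(148), np.int64(96), np.int64(66)), (np.int64(198), np.int64(134), np.int64(91)), (np.int64(187), np.int64(152), np.int64(127)), (np.int64(160), np.int64(151), np.int64(137)), (np.int64(162), np.int64(148), np.int64(133)), (np.int64(163), np.int64(149), np.int64(133)), (np.int64(163), np.int64(148), np.int64(133)), (np.int64(163), np.int64(149), np.int64(133)), (np.int64(164), np.int64(151), np.int64(134)), (np.int64(159), np.int64(151), np.int64(136)), (np.int64(145), np.int64(130), np.int64(113)), (np.int64(153), np.int64(108), np.int64(78)), (np.int64(161), np.int64(105), np.int64(68)), (np.int64(163), np.int64(107), np.int64(71)), (np.int64(164), np.int64(107), np.int64(72))] [318 324]
172  [318 319 320 321 322 323 324]
182  [318 319 320 321 322 323 324]
192  [318 319 320 321 322 323 324]
202  [318 319 320 321 322 323 324]
212  [318 319 320 321 322 323 324]
222  [317 318 319 320 321 322 323 324]
232  [318 319 320 321 322 323 324]
236
[ 495.43719992 -146.61397485   85.        ] [554.87709902 -96.61183947  85.        ] 77.67441758012497
tray [810.5  39.2   0. ]
tray [ 812.2 -185.2    0. ]
tray [811.4 -72.9   0. ]
```

View pics/w1c.png

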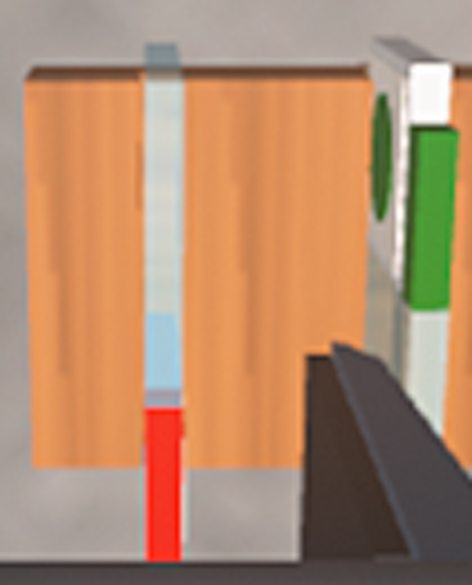

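>>> jog_arm:
  series:
    - [[-1, 4, -30], [0, 0, 0.003], 0.45]
    - [[-1, 4, -65], [0, 0, 0.003], 0.45]
    - [[-1, 4, -100], [0, 0, 0.003], 0.45]
    - [[-1, 4, -100], [0, 0, 0.003], 0.45]
    - [[-1, 4, -100], [0, 0, 0.003], 0.45]

```text
time_s: 2.28
ee_pos: [526.1, -116.0, 292.9]
ee_rot: [-179.8, -0.2, 130.1]
force: [0.4, -1.0, 1.1]
gripper_width: 41.3
```

```bash
cat >> h.py <<'E'
from scipy.spatial.transform import Rotation as Ro
def wrist(fn):
    s=telemetry.state(); f=imaging.grab_frame('wrist'); T=np.array(f['T_tool_cam'])
    W=np.eye(4); W[:3,:3]=Ro.from_euler('xyz',s['ee_rot'],degrees=True).as_matrix(); W[:3,3]=s['ee_pos']
    C=np.linalg.inv(W@T); f['R']=C[:3,:3]; f['t']=C[:3,3]
    save(fn,f['pixels']); np.save('pics/'+fn+'.npy',f,allow_pickle=True); return s,f
E
python3 - <<'E'
from h import *
s,f=wrist('w2'); print(s['ee_pos'],s['ee_rot'],s['qpos'],s['gripper_width'])
img=f['pixels'].astype(int)
red=(img[...,0]>150)&(img[...,1]<70); red[:150]=0;red[:,:290]=0;red[:,350:]=0
ys,xs=np.nonzero(red); print(ys.min(),xs.min(),xs.max()); print(onz(f,(xs.min()+xs.max())/2,ys.min(),85))
E
```

```text
[ 526.08035772 -116.00053691  292.8801772 ] [-179.84956389   -0.24212832  130.08738023] [-1.36637838e+01  2.07090461e+01  1.03645501e+02  2.63751510e-02
  5.59296737e+01 -1.43766312e+02] 41.34384837395529
300 305 315
[561.98704719 -91.01470947  85.        ]
```

View pics/w2.png

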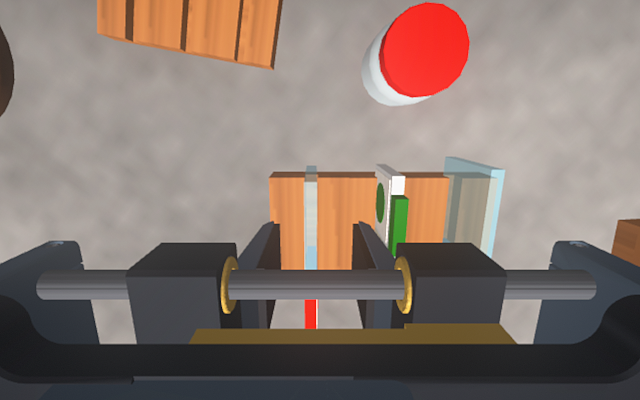

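Run:
```python
from h import *
for n in ('w1','w2'):
    f=load(n); img=f['pixels'].astype(int)
    p=[]
    for r in (range(175,232,5) if n=='w1' else range(178,245,6)):
        row=img[r,290:345]; m=np.nonzero((row[:,0]-row[:,2])<35)[0]+290
        # longest run
        g=np.split(m,np.nonzero(np.diff(m)>1)[0]+1); g=max(g,key=len); p.append((r,g[0],g[-1]))
    print(p[::3])
    X=np.array([onz(f,(a+b)/2,r,85) for r,a,b in p]); 
    d=np.array([np.cos(np.radians(40)),np.sin(np.radians(40))]); nn=np.array([-d[1],d[0]])
    k=np.polyfit(X[:,0],X[:,1],1); print(n,'angle',np.degrees(np.arctan(k[0])),'n-coord',(X[:,:2]@nn).round(1), 'width',[round(np.linalg.norm(onz(f,a-.5,r,85)-onz(f,b+.5,r,85)),1) for r,a,b in p][::4])
    print('target n',np.dot([528,-119],nn))
import time
for i in range(3):
    s=telemetry.state(); print(s['time_s'],s['ee_pos'].round(2) if hasattr(s['ee_pos'],'round') else s['ee_pos'],s['qpos'])
```

```text
[(175, np.int64(318), np.int64(325)), (190, np.int64(318), np.int64(325)), (205, np.int64(317), np.int64(324)), (220, np.int64(317), np.int64(324))]
w1 angle 39.07448631305651 n-coord [-430.3 -430.7 -430.7 -430.3 -430.7 -431.2 -431.2 -431.2 -431.2 -431.2
 -431.2 -431.2] width [np.float64(7.3), np.float64(8.4), np.float64(7.6)]
target n -430.5511466456511
[(178, np.int64(305), np.int64(306)), (196, np.int64(304), np.int64(316)), (214, np.int64(304), np.int64(316)), (232, np.int64(305), np.int64(316))]
w2 angle 41.55713942366715 n-coord [-433.4 -430.8 -430.8 -430.8 -430.8 -430.8 -430.8 -430.5 -430.8 -430.5
 -430.5 -430.9] width [np.float64(1.2), np.float64(7.9), np.float64(6.8)]
target n -430.5511466456511
2.3333 [ 527.02 -116.39  294.72] [-1.36786562e+01  2.06189877e+01  1.03473173e+02  1.89351328e-02
  5.59128754e+01 -1.43772417e+02]
2.3333 [ 527.02 -116.39  294.72] [-1.36786562e+01  2.06189877e+01  1.03473173e+02  1.89351328e-02
  5.59128754e+01 -1.43772417e+02]
2.3333 [ 527.02 -116.39  294.72] [-1.36786562e+01  2.06189877e+01  1.03473173e+02  1.89351328e-02
  5.59128754e+01 -1.43772417e+02]
```

>>> jog_arm:
  series:
    - [[1, -3, 0], [0, 0, 0], 0.45]
    - [[1, -3, -8], [0, 0, 0], 0.45]
    - [[1, -3, -30], [0, 0, 0], 0.45]
    - [[1, -3, -52], [0, 0, 0], 0.45]
    - [[1, -3, -61], [0, 0, 0], 0.45]

```text
time_s: 2.75
ee_pos: [527.6, -119.3, 232.6]
ee_rot: [-180.0, -0.1, 130.1]
force: [-0.8, 0.0, 0.6]
gripper_width: 41.1
```

Run:
```python
from h import *
s,f=wrist('w3'); print(s['ee_pos'],s['ee_rot'],s['force'],s['gripper_width'])
```

```text
[ 527.57961954 -119.28630175  232.62524624] [-1.79968778e+02 -7.65946993e-02  1.30074228e+02] [-0.79696218  0.01558955  0.61862498] 41.10666985821144
```

View pics/w3.png

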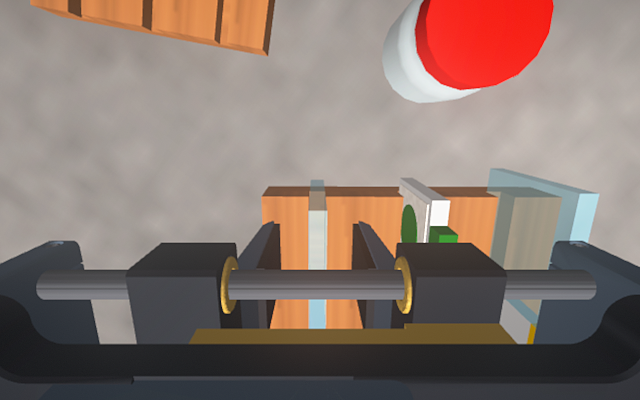

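The tag is at column 317, centred between the fingers, and the green tag is clear of the right finger. I'm closing the gripper.

>>> jog_arm:
  series:
    - [[0, 0, 0], [0, 0, 0], 0]
    - [[0, 0, 0], [0, 0, 0], 0]
    - [[0, 0, 0], [0, 0, 0], 0]
    - [[0, 0, 0], [0, 0, 0], 0]
    - [[0, 0, 0], [0, 0, 0], 0]
  squeeze: 40

```text
time_s: 3.22
ee_pos: [527.6, -119.3, 232.6]
ee_rot: [-180.0, -0.1, 130.1]
force: [1.0, 0.2, 0.5]
gripper_width: 10.8
```

>>> jog_arm:
  series:
    - [[0, 0, 0], [0, 0, 0], 0]
    - [[0, 0, 0], [0, 0, 0], 0]
    - [[0, 0, 6], [0, 0, 0], 0]
    - [[0, 0, 14], [0, 0, 0], 0]
    - [[0, 0, 24], [0, 0, 0], 0]
  squeeze: 40

```text
time_s: 3.63
ee_pos: [527.5, -119.3, 257.1]
ee_rot: [-179.9, -0.1, 130.1]
force: [-0.1, 0.4, -0.1]
gripper_width: 7.8
```

The gripper width is 7.8 mm, so it has the tag. I'm lifting straight up.

>>> jog_arm:
  series:
    - [[0, 0, 25], [0, 0, 0], 0]
    - [[0, 0, 55], [0, 0, 0], 0]
    - [[0, 0, 90], [0, 0, 0], 0]
    - [[0, 0, 125], [0, 0, 0], 0]
    - [[0, 0, 155], [0, 0, 0], 0]

```text
time_s: 4.05
ee_pos: [527.1, -119.2, 415.8]
ee_rot: [180.0, 0.0, 130.1]
force: [0.7, 0.0, -1.0]
gripper_width: 7.7
```

Run:
```python
from h import *
s=telemetry.state(); print(s['ee_pos'],s['ee_rot'],s['qpos'],s['force'],s['gripper_width'])
f=grab('scene','s1'); save('s1c',cv2.resize(f['pixels'][120:270,200:360],None,fx=4,fy=4,interpolation=cv2.INTER_CUBIC))
```

```text
[ 527.13399282 -119.17517281  415.81676427] [1.79970658e+02 9.86774277e-03 1.30079209e+02] [-1.39634478e+01  1.47879786e+01  9.30636025e+01  1.88674257e-02
  7.21232035e+01 -1.44048448e+02] [ 0.67046233  0.03804531 -0.95733344] 7.741659401204521
```

View pics/s1c.png

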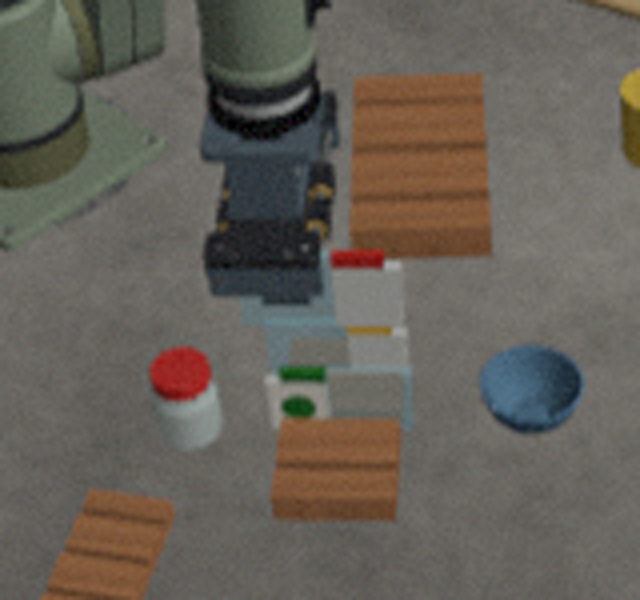

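The tag is held upright with its plain side towards the camera, the label faces away, and green and yellow are still in place. Next I'll turn the label from azimuth 130° to 0° (customer near (811,-73)) while raising, then tilt.

>>> jog_arm:
  series:
    - [[-10, 20, 30], [0, 0, -0.12], 0]
    - [[-20, 40, 55], [0, 0, -0.245], 0]
    - [[-30, 60, 65], [0, 0, -0.37], 0]
    - [[-30, 70, 65], [0, 0, -0.495], 0]
    - [[-30, 70, 65], [0, 0, -0.62], 0]

```text
time_s: 4.52
ee_pos: [497.1, -47.6, 489.3]
ee_rot: [179.3, 0.5, 94.3]
force: [0.4, -0.1, -1.3]
gripper_width: 7.7
```

>>> jog_arm:
  series:
    - [[0, 0, 0], [0, 0, -0.12], 0]
    - [[0, 0, 0], [0, 0, -0.245], 0]
    - [[0, 0, 0], [0, 0, -0.37], 0]
    - [[0, 0, 0], [0, 0, -0.495], 0]
    - [[0, 0, 0], [0, 0, -0.62], 0]

```text
time_s: 4.93
ee_pos: [496.6, -47.5, 490.2]
ee_rot: [179.3, 0.5, 58.4]
force: [0.6, 0.6, -0.1]
gripper_width: 8.0
```

>>> jog_arm:
  series:
    - [[0, 0, 0], [0, 0, -0.12], 0]
    - [[0, 0, 0], [0, 0, -0.245], 0]
    - [[0, 0, 0], [0, 0, -0.37], 0]
    - [[0, 0, 0], [0, 0, -0.495], 0]
    - [[0, 0, 0], [0, 0, -0.62], 0]

```text
time_s: 5.35
ee_pos: [496.2, -47.5, 491.0]
ee_rot: [179.3, 0.5, 22.6]
force: [-0.7, 0.0, -0.2]
gripper_width: 8.3
```

>>> jog_arm:
  series:
    - [[0, 0, 0], [0, 0, -0.12], 0]
    - [[0, 0, 0], [0, 0, -0.24], 0]
    - [[0, 0, 0], [0, 0, -0.34], 0]
    - [[0, 0, 0], [0, 0, -0.394], 0]
    - [[0, 0, 0], [0, 0, -0.394], 0]

```text
time_s: 5.77
ee_pos: [495.8, -47.4, 491.7]
ee_rot: [179.3, 0.4, 0.0]
force: [0.2, -0.1, -1.5]
gripper_width: 7.6
```

Run:
```python
from h import *
s=telemetry.state(); print(s['ee_pos'],s['ee_rot'],s['qpos'],s['gripper_width'])
R=Ro.from_euler('xyz',s['ee_rot'],degrees=True).as_matrix()
c=np.sqrt(.5); F=np.array([[c,0,c],[0,-1,0],[c,0,-c]])
print((Ro.from_matrix(F@R.T)).as_rotvec())
```

```text
[495.80018853 -47.43520199 491.74067221] [1.79263552e+02 4.03848297e-01 8.10219911e-03] [-6.56185397  8.79698088 89.98235615 -0.78637877 81.53837969 -6.45468006] 7.645776106194442
[ 0.01226528 -0.79243459  0.00487297]
```

>>> jog_arm:
  series:
    - [[-4, 0, 0], [0, -0.11, 0], 0]
    - [[-8, 0, 0], [0.003, -0.22, 0.001], 0]
    - [[-12, 0, 0], [0.005, -0.33, 0.002], 0]
    - [[-15, 0, 0], [0.007, -0.44, 0.003], 0]
    - [[-16, 0, 0], [0.009, -0.55, 0.003], 0]

```text
time_s: 6.18
ee_pos: [478.9, -47.4, 492.6]
ee_rot: [179.7, -31.4, 0.2]
force: [-0.4, -0.0, -1.1]
gripper_width: 7.9
```

```bash
cat > chk.py <<'E'
from h import *
s=telemetry.state(); print(s['ee_pos'],s['ee_rot'],s['qpos'],s['gripper_width'])
R=Ro.from_euler('xyz',s['ee_rot'],degrees=True).as_matrix()
c=np.sqrt(.5); F=np.array([[c,0,c],[0,-1,0],[c,0,-c]])
print((Ro.from_matrix(F@R.T)).as_rotvec())
E
python3 chk.py
```

```text
[478.91489888 -47.35106593 492.55299809] [ 1.79699824e+02 -3.14425309e+01  1.60162113e-01] [ -8.24175236   0.43967177 102.21477184   5.64081068  46.27880959
 -11.08464035] 7.885433621135952
[ 0.00445628 -0.23661583  0.00046668]
```

>>> jog_arm:
  series:
    - [[0, 0, 0], [0.001, -0.1, 0], 0]
    - [[0, 0, 0], [0.003, -0.19, 0], 0]
    - [[0, 0, 0], [0.004, -0.237, 0], 0]
    - [[0, 0, 0], [0.004, -0.237, 0], 0]
    - [[0, 0, 0], [0.004, -0.237, 0], 0]

```text
time_s: 6.6
ee_pos: [478.4, -47.3, 492.8]
ee_rot: [179.9, -44.9, 0.1]
force: [0.2, 0.0, -1.0]
gripper_width: 8.0
```

```bash
python3 chk.py
python3 - <<'E'
from h import *
f=grab('scene','s2'); save('s2c',cv2.resize(f['pixels'][60:260,180:400],None,fx=3,fy=3,interpolation=cv2.INTER_CUBIC))
f=grab('top','t2'); save('t2c',cv2.resize(f['pixels'][80:280,250:480],None,fx=3,fy=3,interpolation=cv2.INTER_CUBIC))
E
```

```text
[478.36831576 -47.27646825 492.7663222 ] [ 1.79918252e+02 -4.49376775e+01  7.57814158e-02] [ -8.89371024  -1.54753444 107.17110203  12.41711886  30.37021598
 -17.13020051] 7.959435946131419
[ 0.00101015 -0.00108706 -0.00031431]
```

View pics/s2c.png

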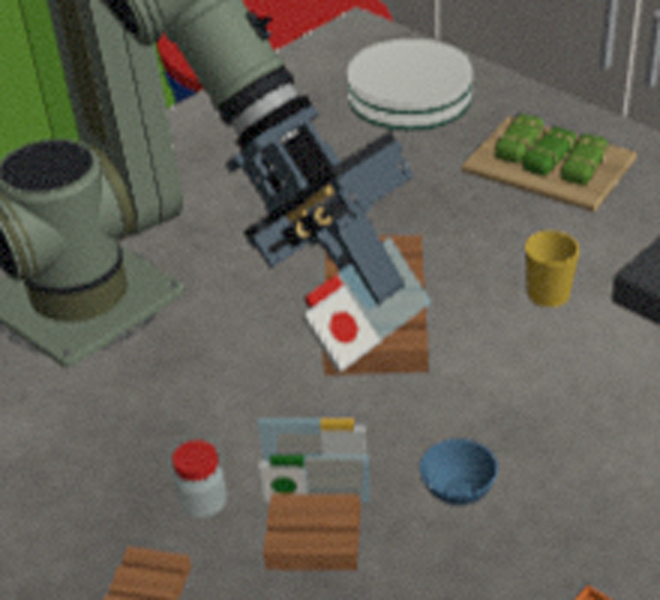

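View pics/t2c.png

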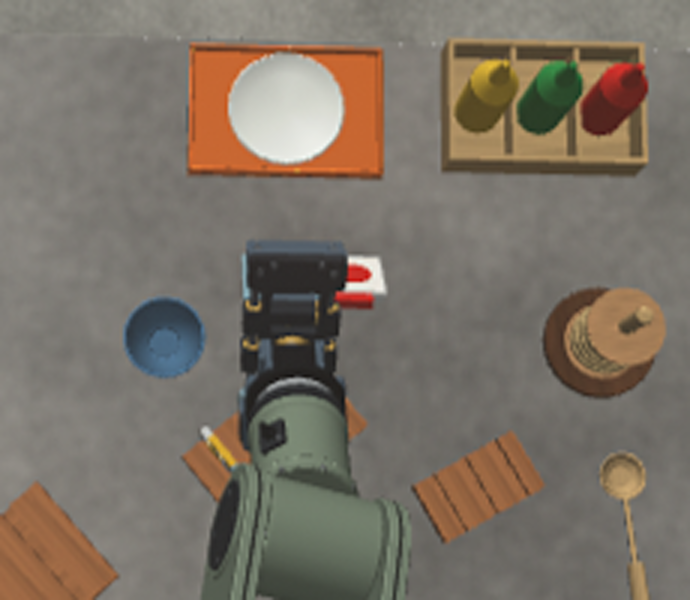

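The label and its red disc (crop (343,327)) face the tray and tilt upward, with the red bar at the upper edge. I'll check for slip in the grip by projecting the expected corners against the picture.

Run:
```python
from h import *
s=telemetry.state(); R=Ro.from_euler('xyz',s['ee_rot'],degrees=True).as_matrix(); p=np.array(s['ee_pos'])
# tag axes in tool frame: y=tool x, z=-tool z, x=y×z
def tag(x,y,z): # z from centre; grasp at x=-25, z=+10.6
    return p+R@np.array([y, -(x+25), 172-(z-10.6)])
f=load('s2')
im=f['pixels'][60:260,180:400]; im=np.ascontiguousarray(cv2.resize(im,None,fx=3,fy=3,interpolation=cv2.INTER_CUBIC))
for q in [(-60,4,35),(48,4,35),(48,4,23),(60,4,23),(60,4,-35),(-60,4,-35),(10,4,35),(10,4,-35)]:
    X=tag(*q); u=(proj(f,X)-[180,60]+.5)*3; cv2.circle(im,tuple(int(round(a)) for a in u),3,(0,255,255),1); print(q,X.round(0),u.round(0))
print('centre',tag(0,0,0).round(1),'label n',(R[:,0]).round(3))
save('s2m',im[150:450,200:500].repeat(2,0).repeat(2,1))
```

```text
(-60, 4, 35) [586. -82. 391.] [336. 277.]
(48, 4, 35) [586.  26. 391.] [416. 221.]
(48, 4, 23) [595.  26. 383.] [423. 232.]
(60, 4, 23) [595.  38. 383.] [431. 226.]
(60, 4, -35) [636.  38. 342.] [465. 278.]
(-60, 4, -35) [636. -82. 342.] [379. 343.]
(10, 4, 35) [586. -12. 391.] [389. 240.]
(10, 4, -35) [636. -12. 342.] [430. 304.]
centre [608.  -22.4 363.7] label n [0.707 0.001 0.707]
```

View pics/s2m.png

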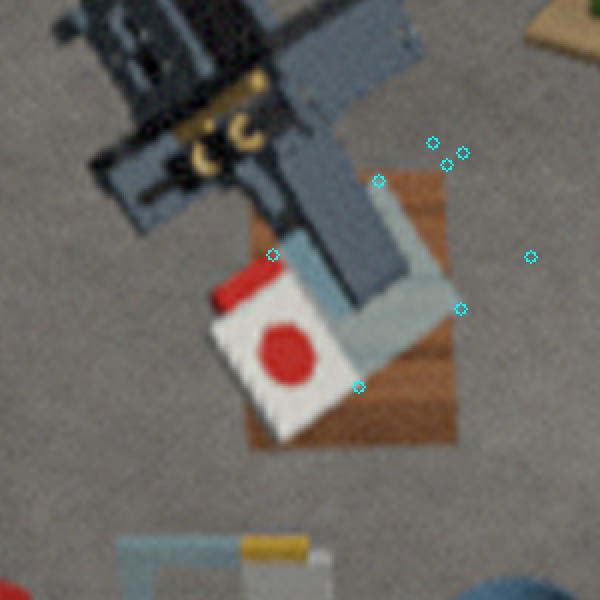

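I had a sign error in the overlay: tag x equals +tool y. I'll redo it.

Run:
```python
from h import *
s=telemetry.state(); R=Ro.from_euler('xyz',s['ee_rot'],degrees=True).as_matrix(); p=np.array(s['ee_pos'])
def tag(x,y,z): return p+R@np.array([y, (x+25), 172-(z-10.6)])
f=load('s2')
im=f['pixels'][60:260,180:400]; im=np.ascontiguousarray(cv2.resize(im,None,fx=3,fy=3,interpolation=cv2.INTER_CUBIC))
for q in [(-60,4,35),(48,4,35),(48,4,23),(60,4,23),(60,4,-35),(-60,4,-35),(10,4,35),(10,4,-35)]:
    X=tag(*q); u=(proj(f,X)-[180,60]+.5)*3; cv2.circle(im,tuple(int(round(a)) for a in u),3,(0,255,255),1)
C=tag(0,0,0); print('centre',C.round(1),'bearing to customer',np.degrees(np.arctan2(-73-C[1],811-C[0])))
save('s2n',im[150:450,200:500].repeat(2,0).repeat(2,1))
t=load('top0'); u=load('t2')
# bystanders before/after
for nm,a,b in [('s',load('scene0'),load('s2')),]:
    d=np.abs(a['pixels'].astype(int)-b['pixels'].astype(int)).max(2); save('diff',np.repeat((np.clip(d*3,0,255).astype(np.uint8))[...,None],3,2))
```

```text
centre [608.  -72.4 363.7] bearing to customer -0.1642293486065907
```

View pics/s2n.png

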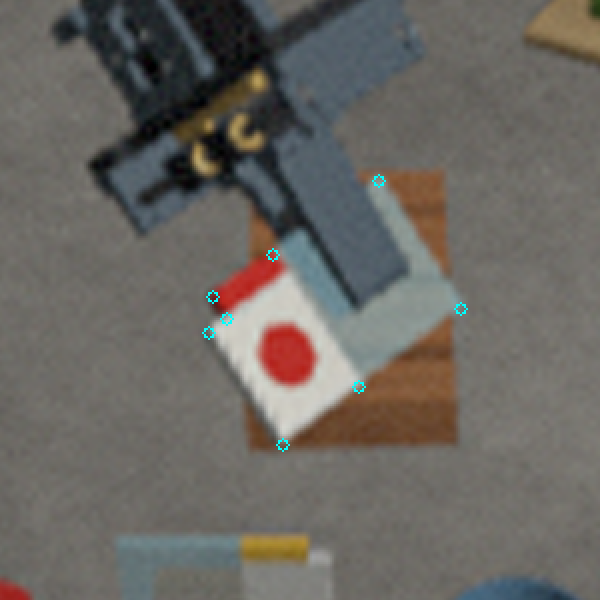

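View pics/diff.png

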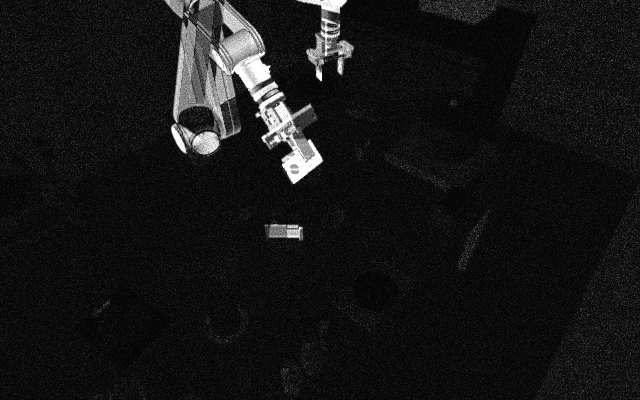

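The projected corners match the picture to within a pixel or so, so the tag has not slipped. The before/after difference shows only the arm and the red tag moved. I'll settle, then hand in.

>>> jog_arm:
  series:
    - [[0, 0, 0], [0, 0, 0], 0]
    - [[0, 0, 0], [0, 0, 0], 0]
    - [[0, 0, 0], [0, 0, 0], 0]
    - [[0, 0, 0], [0, 0, 0], 0]
    - [[0, 0, 0], [0, 0, 0], 0]

```text
time_s: 7.12
ee_pos: [479.1, -47.3, 492.8]
ee_rot: [179.9, -45.0, 0.1]
force: [0.5, 0.1, -1.3]
gripper_width: 7.8
```

```bash
python3 chk.py; python3 -c "
from h import *
s=telemetry.state();print(s['qvel'],s['time_s']);print(env.job_done())"
```

```text
[479.05244255 -47.32680996 492.81096159] [ 1.79919586e+02 -4.49555560e+01  7.18705522e-02] [ -8.88546406  -1.48411838 107.10835609  12.41405591  30.35035112
 -17.11900079] 7.843365624126264
[ 0.00099329 -0.00077507 -0.00026234]
[-0.08562437 -0.16683358  0.08698642  0.03090102 -0.02035168 -0.04746335] 7.1167
the job is handed in; nothing more can be done
None
```

The red tag is out of the middle-sized rack and held up for the customer. I handed the job in at 7.1 s with the arm still holding it steady.

- **Grip:** I took the tag by the middle of its clear part, about x = -25 mm, at 40 N. The fingers close to 7.8 mm on it.
- **Pose:** The tag's centre is near (608, -72, 364) mm. The top edge is uppermost, the label tilts back 45.0°, and it points within about 0.2° of the bearing to the tray.
- **Slip:** The corners I projected from the arm's pose matched the picture to about a pixel, so the tag has not shifted in the grip.
- **Other objects:** A before/after comparison of the scene view showed only the arm and the red tag had moved.

Two checks disagreed at first, and neither affected the result. My first corner overlay had a sign error, which I corrected. In one close view the start of the red bar was hidden by the gripper, so I ignored that reading. The two other views I used for the tag's position agreed within about 1 mm.

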